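# Hold a relay under test in the hand-press jig

### The job

Test the relay in the hand-press jig: stand it upright in the carriage's nest, right down on the nest floor, slide the carriage in under the press head until it is home against its stop, then bring the spring-loaded lever down until it is level, and finish while still holding it level (let go and it springs back up). Never force the lever far below level, and leave the cutters, the marker and the tape roll where they lie.

Things in the scene. Friction and masses are not known exactly. Their poses are not given: they have to be found in the camera images.
- jig: Relay test jig, a small fixed C-frame hand press. Aluminium base 150 x 170 mm; grey column 44 mm wide at the back, its arm overhanging the carriage (105 to 135 mm above the bench, reaching to x = -22 mm); lever on top. Origin on the bench below the ram. In its frame the lever points to -x and the carriage runs along y, drawn out to -y.
- carriage (a joint): Travel of the carriage along the jig's +y, m: 0 = drawn fully out, 0.100 = home against the stop, nest under the ram. It stays where it is left (about 2 N of friction).
- nest_floor (a point): Middle of the floor of the nest, the black block with a rectangular pocket on the carriage; 21.5 mm above the bench. Axes as the jig's. The pocket is 14 mm deep: the lower 9 mm are 25 mm along x and 31.6 mm along y, above that it flares at 45 degrees by 5 mm all round; the block is 44 x 51 mm, its top 14 mm above the floor.
- carriage_knob (a point): Centre of the top of the round black knob, 18 mm across, by which the carriage is moved; it stands on the carriage's outer end, 110 mm to -y of the nest, its top 55 mm above the bench; its 18 mm grip part is the upper 20 mm.
- lever (a joint): Angle of the hand lever, rad: 0 = sprung up (0.6 rad above level), 0.6 = level, 0.8 = its lowest stop. It turns about the jig's y axis at lever_pivot and lowers the ram; a return spring drives it up (about 8 N at the grip when level).
- lever_pivot (a point): Pivot axis of the lever, 165 mm above the bench, 25 mm to +x of the ram. Axes as the jig's.
- lever_grip (a point): Middle of the lever's black round grip (20 mm thick, 83 mm long, axis along the lever), 125 mm from the pivot towards -x; about 236 mm above the bench when the lever is up, 165 mm when it is level.
- pad: Black pressure pad, 19 mm across, sprung, at the lower end of the ram under the overhanging arm. Origin at the centre of its underside: 67 mm above the bench when the lever is up, 11.5 mm above the top of a seated relay. It meets the relay when the lever is some 0.4 rad down; at level its spring is pressed about 5.5 mm.
- relay: Plug-in relay, a pale grey upright box 21 mm (own x) by 27 mm (own y) by 34 mm tall, 35 g, standing on the bench in front of the carriage. Origin at the centre of its underside, z up. It fits the nest with its 21 mm along the jig's x, either way round.
- side_cutters: Blue-handled side cutters, 51 x 130 x 14 mm, lying on the bench: leave alone. Origin at the centre of the underside.
- marker_pen: Black and white marker pen, 13 x 132 x 13 mm, lying on the bench: leave alone. Origin at the centre of the underside.
- tape_roll: Black tape roll, 63 mm across, 19 mm high, flat on the bench: leave alone. Origin at the centre of the underside.
Things that resemble listed ones, but are neither listed nor needed, are in the scene too. What is shaped like the relay but black or purple is not meant.

How it is judged:
By the outcome, as a careful person would: the job done as asked, in the order asked, and still so for the second after the job is handed in, while the arm keeps its last pose, push and grip.
It also fails if it takes over 64 s, if anything falls off the work surface, if the arm or the gripper's body presses on something with over 40 N, if the wrist force passes 120 N, or if a joint passes its speed limit or range.

### The arm

A 7-joint arm with a two-finger parallel gripper is mounted at the origin on a cart in front of the work surface, level with it; the furniture and walls round the work are solid. World frame = base frame: x ahead of the robot, y to its left, z up, the work surface at z = 0. Lengths are in mm, angles in rad, forces in N, time in s.
With the tool pointing down it reaches from about 400 to 875 mm from the base axis. Payload 6.5 kg.
Tool frame: the origin (TCP) lies at the very end of the fingers, on their centre line; the grasp point (between the pads) lies 19 mm behind it; z points along the fingers, y is the line along which they close (so a half turn about z gives the same grasp; the last joint's range is limited). The gripper opens to 85 mm and grips with 20 to 120 N. Pads are 22 mm wide; open, the fingers measure 114 mm over their backs; the gripper's body (76 mm by 85 mm) begins 54 mm behind the grasp point. The pads swing forward as they close: fully open they stand 13 mm farther back than shut.
Start: joints at [1.118, 0.536, -0.004, 1.538, 0.003, 1.067, -0.071], TCP at [245.193, -601.972, 231.29] pointing down, gripper open.
Joint ranges: [-2.7, 2.7], [-0.37, 2.16], [-1.27, 1.26], [0.24, 2.4], [-1.31, 4.45], [0.19, 1.91], [-2.76, 2.76]. Speed limits (rad/s): [2.39, 2.39, 3.14, 3.14, 3.14, 3.14, 3.14].

### API

Orientations are given as [roll, pitch, yaw] about the fixed x, y, z axes, in that order (R = Rz(yaw) Ry(pitch) Rx(roll)).
In Python, from rig import env, capture, workorder gives the robot as it stands. The module is installed in compiled form; this text tells all that it offers.
- The arm moves only by the shell command python3 -m jog 'ROWS' [FORCE]. ROWS is JSON, a list of rows, each an object with "delta_rot": the turn, a rotation vector about the tool's x, y, z in degrees, a list of three; "translation": the shift along the tool's x, y, z in mm, a list of three; "fingers": the opening, from 0 (shut) to 1 (fully open). A call has 1 to 5 rows; each row is the pose to reach, as a shift and turn from the pose commanded when the call began, along the tool's axes at that moment; what a row does not reach only later rows make up. A row lasts 1/10 s, in which the tool goes at most 50 mm and 8.59 degrees, less where a joint would pass 70% of its speed; a pose out of reach is approached as far as the arm can. A call with a gripper value outside its range is refused whole. The fingers move at their own pace and stop on an object; FORCE is the grip in N (left out, the last holds). Time passes only in rows, so rows that repeat a pose let the fingers close. It gives the time, the measured TCP pose, the force, the opening and the grip force at its end, in the units of the state.
- env.observe(): the state, without advancing time (a new reading comes with each control period).
- capture(name): name is "scene" or "side" or "wrist"; returns a dict with "frame" (384x512x3 uint8, red, green, blue), "fx", "fy", "cx", "cy" (pixels), "rvec" (rotation vector, rad) and "tvec" (3), from world to camera coordinates, as OpenCV has them. Camera axes: x right, y down, z forward; pixel columns grow to the right and rows downward; lengths in mm; the calibration is good to about 2 mm. The wrist camera is an equidistant fisheye: a pixel r from the principal point sees the ray r / f radians off the axis. A picture is of the moment at which its call begins. There is no depth.
- workorder.job_done(): hands the job in; it is judged then, once.
The state is a dict: "time": time; "joint_pos": joint angles; "qd": joint speeds; "joint_efforts": joint torques, N m; "tool_pos": TCP position; "tool_rot": TCP orientation; "ft_force": force on the tool from outside, world axes, zero at the start; "wrist_torque": the same for the moment, N m; "grip_width": finger opening in mm; "grip_force": force on a finger pad.
Only numpy, scipy, OpenCV 4.12 (cv2) and the standard library are available. Lean on these libraries where they do the work, as an engineer would, in place of code of your own. Each camera call takes 0.05 s, during which the arm holds its last target. There are 200 camera calls.

## Working session

There is one attempt and no reset: what is moved stays moved. The work goes in short steps, Python scripts to look and compute and a shell command to move; the robot and the scene stay as the last step left them, time stands still between calls to the robot, and variables do not carry over. Pictures are saved under pics/ and viewed, at most 10 in all, crops included, and the job is handed in when it is done.

```bash
mkdir -p pics; cat > h.py <<'E'
import numpy as np, cv2
from scipy.spatial.transform import Rotation as R
from rig import env, capture, workorder
def shot(n):
    c=capture(n); c['R']=cv2.Rodrigues(np.array(c['rvec'],float))[0]; c['t']=np.array(c['tvec'],float).ravel(); return c
def ray(c,u,v,fish=False):
    x,y=(u-c['cx'])/c['fx'],(v-c['cy'])/c['fy']
    if fish:
        r=np.hypot(x,y); d=np.array([x,y,0])*(np.sin(r)/max(r,1e-9)); d[2]=np.cos(r)
    else: d=np.array([x,y,1.])
    return -c['R'].T@c['t'], c['R'].T@d
def onz(c,u,v,z,fish=False):
    o,d=ray(c,u,v,fish); return (o+d*(z-o[2])/d[2]).round(1)
def tri(rs):
    A=sum(np.eye(3)-np.outer(d,d)/(d@d) for o,d in rs); b=sum((np.eye(3)-np.outer(d,d)/(d@d))@o for o,d in rs)
    return np.linalg.solve(A,b).round(1)
def proj(c,p,fish=False):
    q=c['R']@np.array(p,float)+c['t']
    if fish:
        r=np.hypot(q[0],q[1]); th=np.arctan2(r,q[2]); q=np.array([q[0]/r*th,q[1]/r*th,1])
    return (c['fx']*q[0]/q[2]+c['cx']).round(1),(c['fy']*q[1]/q[2]+c['cy']).round(1)
def save(c,n,crop=None,k=1):
    f=c['frame'][...,::-1]
    if crop: a,b,cc,d=crop; f=f[b:d,a:cc]
    cv2.imwrite(f'pics/{n}.png',cv2.resize(f,None,fx=k,fy=k,interpolation=cv2.INTER_CUBIC))
def delta(p,rpy=None):
    s=env.observe(); T=R.from_euler('xyz',s['tool_rot'])
    print('shift tool',T.inv().apply(np.array(p)-s['tool_pos']).round(1))
    if rpy is not None: print('rotvec deg',(T.inv()*R.from_euler('xyz',rpy)).as_rotvec(degrees=True).round(2))
E
python3 - <<'E'
from h import *
import pickle
s=env.observe(); print({k:np.round(v,3) for k,v in s.items()})
for n in ('scene','side','wrist'):
    c=shot(n); save(c,n+'0'); pickle.dump(c,open(n+'0.pkl','wb')); print(n,c['fx'],c['cx'],c['cy'],(-c['R'].T@c['t']).round(0),c['R'][2].round(2))
a,b=[cv2.imread(f'pics/{n}0.png') for n in ('scene','side')]
E
```

```text
{'time': np.float64(0.0), 'joint_pos': array([ 1.118,  0.537, -0.004,  1.539,  0.003,  1.067, -0.071]), 'qd': array([-0.001,  0.001,  0.001,  0.   ,  0.   , -0.   , -0.   ]), 'joint_efforts': array([-1.000e-03, -5.834e+01,  1.048e+00, -2.591e+01,  1.200e-02,
        9.000e-03,  0.000e+00]), 'tool_pos': array([ 244.942, -601.418,  230.414]), 'tool_rot': array([-3.14 ,  0.   ,  0.387]), 'ft_force': array([0.29 , 0.041, 0.321]), 'wrist_torque': array([ 0.024, -0.05 ,  0.02 ]), 'grip_force': np.float64(0.0), 'grip_width': np.float64(85.342)}
scene 385.62102840893436 254.87728385933156 190.84494692323176 [-115. -714.  730.] [ 0.62  0.53 -0.57]
side 396.93834458243987 255.22442390127685 189.05280631127115 [  501. -1095.   606.] [-0.    0.9  -0.43]
wrist 297.3186396354542 256.64634019056786 190.02921718874177 [ 309. -577.  373.] [-0.25 -0.1  -0.96]
```

View pics/scene0.png

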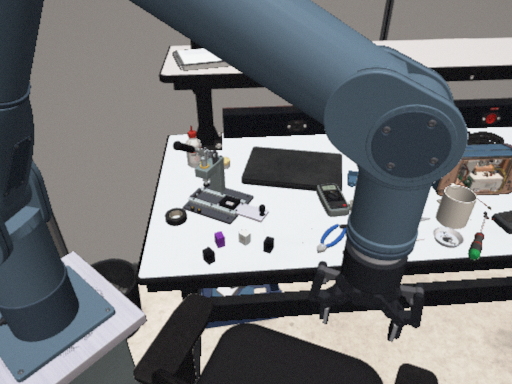

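View pics/side0.png

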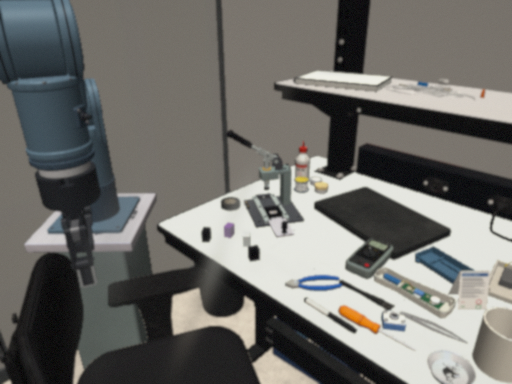

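The scene view shows the relay candidates: pale grey at (245,237), purple at (219,239), and black at (209,255) and (268,243). Only the pale grey one fits. The jig is near (220,195), with the lever grip at (185,147) and the knob at (262,210). In the side view the relay is at (247,241), the knob at (285,228) and the lever grip at (238,138). I'll confirm with an enlarged crop.

```bash
python3 - <<'E'
from h import *
a=cv2.imread('pics/scene0.png')[130:270,165:285]; b=cv2.imread('pics/side0.png')[120:270,195:315]
a=cv2.resize(a,(400,467),interpolation=cv2.INTER_CUBIC); b=cv2.resize(b,(400,500),interpolation=cv2.INTER_CUBIC)
o=np.zeros((500,800,3),np.uint8); o[:467,:400]=a; o[:,400:]=b
cv2.imwrite('pics/crop1.png',o)
import pickle
A,B=[pickle.load(open(n+'0.pkl','rb')) for n in('scene','side')]
print('relay mid',tri([ray(A,245,237),ray(B,247,241)]),onz(A,245,237,17))
print('knob',tri([ray(A,262,208),ray(B,285,224)]),onz(A,262,208,50))
print('grip',tri([ray(A,185,147),ray(B,238,138)]))
E
```

```text
relay mid [ 476.2 -175.5   12.9] [ 473.4 -178.    17. ]
knob [ 579.4 -151.    46.3] [ 571.1 -158.    50. ]
grip [451.3   7.8 244.1]
```

View pics/crop1.png

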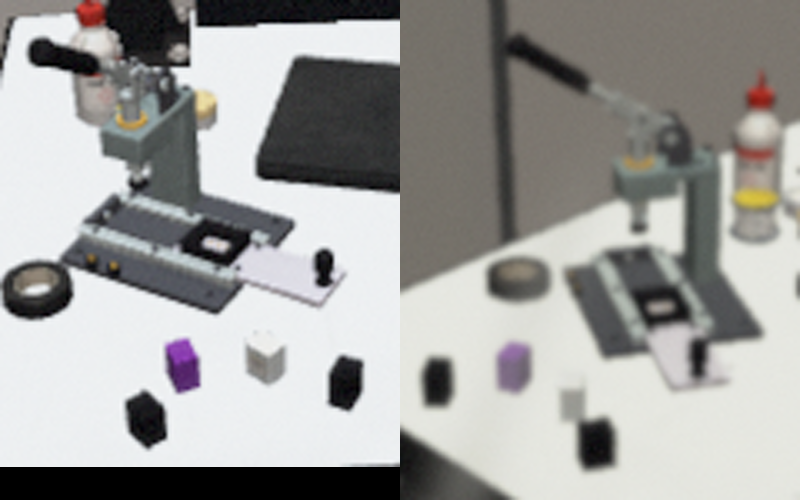

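The crop confirms it: the pale grey box at scene (245,237) and side (247,241) is the relay, standing in front of the carriage plate, with the purple and black boxes as decoys. The carriage is drawn out and the nest shows a pale floor. Next I move the wrist camera over it.

```bash
python3 -m jog '[{"delta_rot":[0,0,0],"translation":[170,-158,-25],"fingers":1},{"delta_rot":[0,0,0],"translation":[170,-158,-25],"fingers":1},{"delta_rot":[0,0,0],"translation":[170,-158,-25],"fingers":1},{"delta_rot":[0,0,0],"translation":[170,-158,-25],"fingers":1},{"delta_rot":[0,0,0],"translation":[170,-158,-25],"fingers":1}]' 40
python3 -m jog '[{"delta_rot":[0,0,0],"translation":[170,-158,-25],"fingers":1},{"delta_rot":[0,0,0],"translation":[170,-158,-25],"fingers":1},{"delta_rot":[0,0,0],"translation":[170,-158,-25],"fingers":1},{"delta_rot":[0,0,0],"translation":[170,-158,-25],"fingers":1},{"delta_rot":[0,0,0],"translation":[170,-158,-25],"fingers":1}]'
python3 -m jog '[{"delta_rot":[0,0,0],"translation":[0,0,0],"fingers":1},{"delta_rot":[0,0,0],"translation":[0,0,0],"fingers":1}]'
python3 - <<'E'
from h import *
import pickle
c=shot('wrist'); pickle.dump(c,open('w1.pkl','wb')); save(c,'w1',k=1.5); print((-c['R'].T@c['t']).round(0),c['fx'])
E
```

```text
time: 0.65
tool_pos: [344.6, -387.9, 256.5]
tool_rot: [-3.141, -0.001, 0.39]
ft_force: [0.5, -0.3, -0.1]
grip_width: 85.2
grip_force: 0.0
time: 1.15
tool_pos: [442.1, -177.4, 281.8]
tool_rot: [-3.141, -0.001, 0.39]
ft_force: [0.5, 0.2, -0.1]
grip_width: 85.5
grip_force: 0.0
time: 1.35
tool_pos: [440.8, -180.8, 281.2]
tool_rot: [3.142, 0.0, 0.388]
ft_force: [0.8, -1.1, -0.3]
grip_width: 85.6
grip_force: 0.0
[ 504. -156.  424.] 297.3186396354542
```

View pics/w1.png

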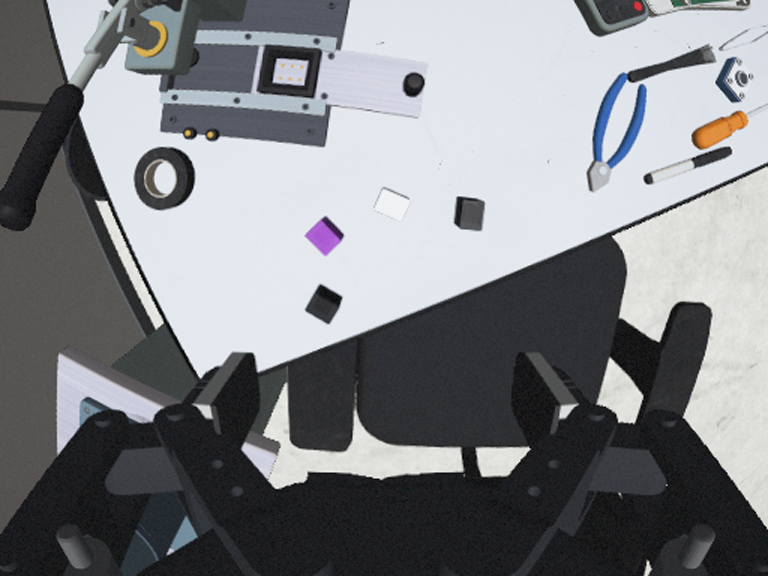

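The wrist view at 1.5x shows the relay top (white) at (391,203), the nest at (290,70), the knob top at (413,83), and the lever grip running from (15,215) to (70,95). Now I measure these.

```bash
python3 - <<'E'
from h import *
import pickle
c=pickle.load(open('w1.pkl','rb')); f=c['frame']; g=cv2.cvtColor(f,cv2.COLOR_RGB2GRAY)
print('bench',f[150,300],'relay',f[135,261],f[128,256:268:3].tolist())
def rect(mask,x0,y0,x1,y1,z,name):
    m=np.zeros_like(mask); m[y0:y1,x0:x1]=mask[y0:y1,x0:x1]
    cs=max(cv2.findContours(m,cv2.RETR_EXTERNAL,cv2.CHAIN_APPROX_NONE)[0],key=cv2.contourArea)
    w=np.array([onz(c,u,v,z,True)[:2] for u,v in cs[:,0]],np.float32)
    r=cv2.minAreaRect(w); print(name,np.round(r[0],1),np.round(r[1],1),round(r[2],1),cs[:,0].min(0),cs[:,0].max(0))
    print(cv2.boxPoints(r).round(1).tolist())
    return cs
R_=((f.min(2)>246)*255).astype(np.uint8)
rect(R_,240,118,285,152,34,'relay')
D=((g<55)*255).astype(np.uint8)
rect(D,171,26,217,68,35.5,'nest')
rect(D,262,44,290,68,55,'knob')
L=((g>150)*255).astype(np.uint8); rect(L,178,36,210,60,21.5,'floor')
# jig yaw from edge points of base lower edge (display coords) z~?
a=onz(c,162/1.5,118/1.5,10,True);b=onz(c,325/1.5,146/1.5,10,True); print('base edge',a,b,np.degrees(np.arctan2(*(b-a)[1::-1])))
E
```

```text
bench [227 232 238] relay [241 242 244] [[240, 242, 244], [239, 241, 243], [174, 177, 180], [189, 196, 204]]Traceback (most recent call last):
  File "<stdin>", line 13, in <module>
  File "<stdin>", line 7, in rect
ValueError: max() iterable argument is empty
```

```bash
python3 - <<'E'
from h import *
import pickle
c=pickle.load(open('w1.pkl','rb')); f=c['frame']; g=cv2.cvtColor(f,cv2.COLOR_RGB2GRAY)
def rect(mask,x0,y0,x1,y1,z,name):
    m=np.zeros_like(mask); m[y0:y1,x0:x1]=mask[y0:y1,x0:x1]
    cs=max(cv2.findContours(m,cv2.RETR_EXTERNAL,cv2.CHAIN_APPROX_NONE)[0],key=cv2.contourArea)
    w=np.array([onz(c,u,v,z,True)[:2] for u,v in cs[:,0]],np.float32)
    r=cv2.minAreaRect(w); print(name,np.round(r[0],1),np.round(r[1],1),round(r[2],1),cs[:,0].min(0),cs[:,0].max(0),cv2.contourArea(cs))
    print(cv2.boxPoints(r).round(1).tolist())
R_=((cv2.GaussianBlur(f,(3,3),0)[...,0]>234)*255).astype(np.uint8)
rect(R_,240,118,285,152,34,'relay')
D=((g<50)*255).astype(np.uint8)
rect(D,171,26,217,68,35.5,'nest')
rect(D,262,44,290,68,55,'knob')
L=((g>150)*255).astype(np.uint8); rect(L,178,36,210,60,21.5,'floor')
a=onz(c,162/1.5,118/1.5,10,True);b=onz(c,325/1.5,146/1.5,10,True); print('base edge',a,b,np.degrees(np.arctan2(*(b-a)[1::-1])))
E
```

```text
relay [ 473.5 -174.6] [23.9 17.5] 88.2 [251 128] [271 146] 216.0
[[464.3999938964844, -186.3000030517578], [481.8999938964844, -186.8000030517578], [482.6000061035156, -163.0], [465.1000061035156, -162.39999389648438]]
nest [552.3 -45.5] [43.8 51.3] 13.1 [173  30] [213  64] 844.5
[[525.2000122070312, -25.5], [536.7999877929688, -75.5], [579.4000244140625, -65.5], [567.7999877929688, -15.5]]
knob [ 575.1 -151. ] [14.3 19.6] 87.0 [269  49] [282  63] 132.5
[[565.0, -157.60000610351562], [584.5, -158.60000610351562], [585.2000122070312, -144.39999389648438], [565.7000122070312, -143.39999389648438]]
floor [553.4 -42.7] [23.3 29.3] 13.0 [182  39] [204  56] 309.5
[[538.7000122070312, -31.0], [545.2999877929688, -59.599998474121094], [568.0, -54.400001525878906], [561.4000244140625, -25.799999237060547]]
base edge [473.4  70.9  10. ] [499.8 -98.   10. ] -81.11623639675668
```

```bash
python3 - <<'E'
from h import *
delta([474,-174.8,120],[np.pi,0,np.radians(-1.8)])
E
```

```text
shift tool [ 34.    6.1 161. ]
rotvec deg [2.000e-02 5.000e-02 2.393e+01]
```

```bash
python3 -m jog '[{"delta_rot":[0,0,24],"translation":[34,6,161],"fingers":0.6},{"delta_rot":[0,0,24],"translation":[34,6,161],"fingers":0.6},{"delta_rot":[0,0,24],"translation":[34,6,161],"fingers":0.6},{"delta_rot":[0,0,24],"translation":[34,6,161],"fingers":0.6},{"delta_rot":[0,0,24],"translation":[34,6,161],"fingers":0.6}]'
python3 -m jog '[{"delta_rot":[0,0,0],"translation":[0,0,0],"fingers":0.6}]'
python3 - <<'E'
from h import *
import pickle
c=shot('wrist'); pickle.dump(c,open('w2.pkl','wb')); save(c,'w2',k=1.5); print((-c['R'].T@c['t']).round(0)); print(env.observe()['tool_pos'].round(1))
delta([474,-174.8,16],[np.pi,0,np.radians(-1.8)])
E
```

```text
time: 1.9
tool_pos: [472.9, -174.4, 118.7]
tool_rot: [-3.141, 0.005, -0.03]
ft_force: [-0.4, -0.6, 0.5]
grip_width: 50.9
grip_force: 0.0
time: 2.0
tool_pos: [475.1, -175.0, 121.8]
tool_rot: [3.141, -0.001, -0.031]
ft_force: [0.6, 0.4, 0.9]
grip_width: 51.1
grip_force: 0.0
[ 543. -178.  265.]
[ 475.6 -175.   122.4]
shift tool [ -1.9  -0.3 106.4]
rotvec deg [ 0.07 -0.17 -0.01]
```

View pics/w2.png

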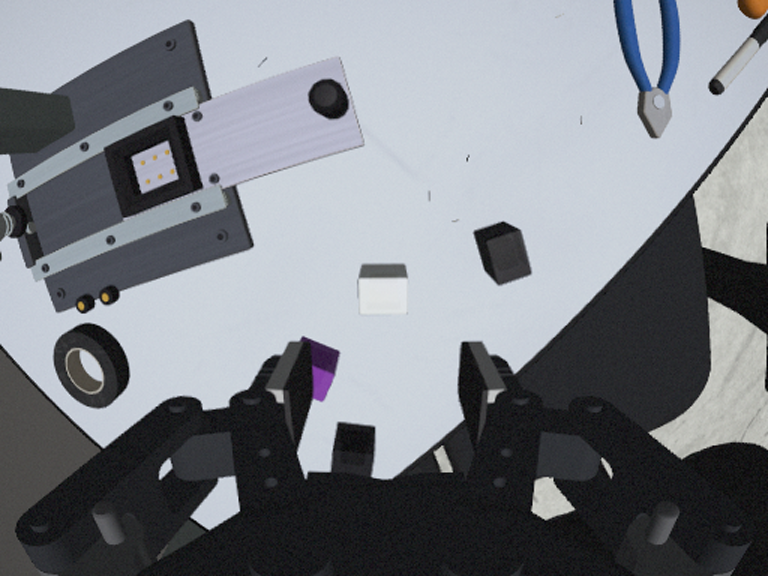

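The relay top is at (383,297), centred between the fingers. The purple box is at (322,370), the nest at (155,166) and the knob at (328,98). I'll refine all of these from this closer view.

```bash
python3 - <<'E'
from h import *
import pickle
c=pickle.load(open('w2.pkl','rb')); P=lambda u,v,z: onz(c,u/1.5,v/1.5,z,True)
cs=[P(359,280,34),P(408,280,34),P(408,314,34),P(359,314,34)]; print('relay',cs,np.mean(cs,0))
print('purple',P(322,388,34),P(338,350,0),P(304,337,0)); print('black',P(350,465,34))
n=[P(105,150,35.5),P(186,116,35.5),P(202,190,35.5),P(125,217,35.5)]; print('nest',n,np.mean(n,0))
fl=[P(131,153,21.5),P(172,138,21.5),P(180,182,21.5),P(139,195,21.5)]; print('floor',np.mean(fl,0))
print('knob',P(322,98,55))
E
```

```text
relay [array([ 482.9, -161.9,   34. ]), array([ 482.1, -188.1,   34. ]), array([ 462.8, -187.8,   34. ]), array([ 463.7, -161. ,   34. ])] [ 472.875 -174.7     34.   ]
purple [ 418.  -136.7   34. ] [ 427.5 -143.6    0. ] [ 437.1 -122.     0. ]
black [ 359.9 -149.3   34. ]
nest [array([566.8, -15.4,  35.5]), array([578.2, -71.3,  35.5]), array([536.5, -78.5,  35.5]), array([525.9, -26. ,  35.5])] [551.85 -47.8   35.5 ]
floor [552.875 -42.     21.5  ]
knob [ 576.6 -149.5   55. ]
```

```bash
python3 -m jog '[{"delta_rot":[0,0,0],"translation":[-2,0,50],"fingers":0.6},{"delta_rot":[0,0,0],"translation":[-2,0,90],"fingers":0.6},{"delta_rot":[0,0,0],"translation":[-2,0,104],"fingers":0.6},{"delta_rot":[0,0,0],"translation":[-2,0,104],"fingers":0.6},{"delta_rot":[0,0,0],"translation":[-2,0,104],"fingers":0.6}]'
python3 -m jog '[{"delta_rot":[0,0,0],"translation":[0,0,0],"fingers":0.2},{"delta_rot":[0,0,0],"translation":[0,0,0],"fingers":0.2},{"delta_rot":[0,0,0],"translation":[0,0,0],"fingers":0.2},{"delta_rot":[0,0,0],"translation":[0,0,0],"fingers":0.2},{"delta_rot":[0,0,0],"translation":[0,0,0],"fingers":0.2}]' 40
python3 -m jog '[{"delta_rot":[0,0,0],"translation":[0,0,0],"fingers":0.2},{"delta_rot":[0,0,0],"translation":[0,0,0],"fingers":0.2}]' 40
```

```text
time: 2.55
tool_pos: [474.2, -174.4, 18.2]
tool_rot: [3.141, -0.003, -0.032]
ft_force: [-0.0, -0.1, 1.0]
grip_width: 51.4
grip_force: 0.0
time: 3.05
tool_pos: [474.1, -174.2, 18.2]
tool_rot: [3.141, -0.003, -0.032]
ft_force: [-0.7, 0.5, 9.4]
grip_width: 26.0
grip_force: 39.3
time: 3.25
tool_pos: [474.0, -174.3, 18.2]
tool_rot: [3.141, -0.003, -0.032]
ft_force: [-1.2, -0.6, 9.5]
grip_width: 25.9
grip_force: 39.3
```

```bash
python3 -m jog '[{"delta_rot":[0,0,0],"translation":[0,0,-40],"fingers":0.2},{"delta_rot":[0,0,0],"translation":[0,0,-80],"fingers":0.2},{"delta_rot":[0,0,0],"translation":[0,0,-80],"fingers":0.2},{"delta_rot":[0,0,0],"translation":[0,0,-80],"fingers":0.2}]' 40
python3 - <<'E'
from h import *
delta([552.5,-44.5,96],[np.pi,0,np.radians(13)])
E
```

```text
time: 3.65
tool_pos: [473.5, -174.1, 97.9]
tool_rot: [3.141, -0.003, -0.032]
ft_force: [-0.4, 0.4, 0.1]
grip_width: 26.2
grip_force: 40.3
shift tool [  74.7 -132.1    2. ]
rotvec deg [  0.08  -0.17 -14.85]
```

```bash
python3 -m jog '[{"delta_rot":[0,0,-15],"translation":[75,-131.5,0],"fingers":0.2},{"delta_rot":[0,0,-15],"translation":[75,-131.5,0],"fingers":0.2},{"delta_rot":[0,0,-15],"translation":[75,-131.5,0],"fingers":0.2},{"delta_rot":[0,0,-15],"translation":[75,-131.5,0],"fingers":0.2},{"delta_rot":[0,0,-15],"translation":[75,-131.5,0],"fingers":0.2}]'
python3 -m jog '[{"delta_rot":[0,0,0],"translation":[0,0,20],"fingers":0.2},{"delta_rot":[0,0,0],"translation":[0,0,30],"fingers":0.2},{"delta_rot":[0,0,0],"translation":[0,0,30],"fingers":0.2}]'
python3 - <<'E'
from h import *
import pickle
c=shot('wrist'); pickle.dump(c,open('w3.pkl','wb')); save(c,'w3',(120,90,390,290),2.9); 
s=env.observe(); print(s['tool_pos'],s['tool_rot'],(-c['R'].T@c['t']).round(0))
E
```

```text
time: 4.15
tool_pos: [551.1, -43.8, 95.2]
tool_rot: [-3.141, 0.002, 0.232]
ft_force: [-0.0, -0.2, 0.0]
grip_width: 25.6
grip_force: 50.7
time: 4.45
tool_pos: [549.3, -45.7, 64.4]
tool_rot: [-3.141, 0.005, 0.228]
ft_force: [-0.1, 0.1, -0.3]
grip_width: 25.9
grip_force: 50.7
[550.25571098 -45.58774322  65.39248025] [-3.14107049e+00  2.88764185e-03  2.28471314e-01] [617. -31. 207.]
```

View pics/w3.png

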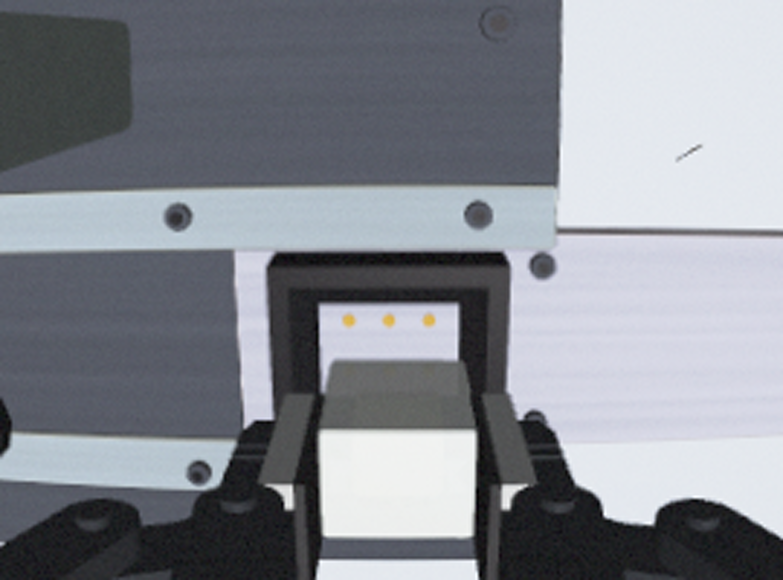

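The relay is held square to the nest and hangs just above it. In the crop the relay centre is at x≈397 and the nest centre at x≈389, so it sits about 2 mm off in tool y. I'll compute both offsets by ray.

```bash
python3 - <<'E'
from h import *
import pickle
c=pickle.load(open('w3.pkl','rb')); P=lambda u,v,z: onz(c,u/2.9+120,v/2.9+90,z,True)
s=env.observe(); p=s['tool_pos']; T=R.from_euler('xyz',s['tool_rot'])
zb=p[2]-18
def tl(q): return T.inv().apply(q-p).round(1)
for n,q in dict(blkL=P(268,265,35.5),blkR=P(510,265,35.5),rbL=P(331,361,zb),rbR=P(467,361,zb),rtL=P(319,430,zb+34),rtR=P(475,430,zb+34),rtback=P(397,538,zb+34)).items(): print(n,q,tl(q))
E
```

```text
blkL [568.8 -14.8  35.5] [ 25.1 -25.8  29.8]
blkR [580.1 -63.5  35.5] [25.1 24.2 29.8]
rbL [555.7 -31.8  47.4] [  8.5 -12.2  18. ]
rbR [561.7 -58.   47.4] [ 8.4 14.7 18. ]
rtL [556.6 -32.1  81.4] [  9.2 -11.7 -16. ]
rtR [562.3 -56.5  81.4] [  9.2  13.3 -16. ]
rtback [539.5 -49.   81.4] [-11.3   0.9 -16. ]
```

```bash
python3 -m jog '[{"delta_rot":[0,0,0],"translation":[4.5,-1.8,0],"fingers":0.2},{"delta_rot":[0,0,0],"translation":[4.5,-1.8,8],"fingers":0.2},{"delta_rot":[0,0,0],"translation":[4.5,-1.8,14],"fingers":0.2},{"delta_rot":[0,0,0],"translation":[4.5,-1.8,18],"fingers":0.2},{"delta_rot":[0,0,0],"translation":[4.5,-1.8,18],"fingers":0.2}]'
python3 -m jog '[{"delta_rot":[0,0,0],"translation":[0,0,3],"fingers":0.2},{"delta_rot":[0,0,0],"translation":[0,0,5],"fingers":0.2},{"delta_rot":[0,0,0],"translation":[0,0,5],"fingers":0.2}]'
```

```text
time: 5.0
tool_pos: [557.4, -45.1, 49.6]
tool_rot: [3.138, -0.002, 0.226]
ft_force: [-0.7, -7.8, 12.6]
grip_width: 26.1
grip_force: 51.0
time: 5.3
tool_pos: [557.7, -46.0, 48.6]
tool_rot: [3.136, -0.002, 0.226]
ft_force: [-14.8, -8.8, 54.8]
grip_width: 25.9
grip_force: 57.3
```

It's caught on the flare lip, because the tool hadn't settled when I measured. I'll raise it and measure again at rest.

```bash
python3 -m jog '[{"delta_rot":[0,0,0],"translation":[-2,0,-12],"fingers":0.2},{"delta_rot":[0,0,0],"translation":[-2,0,-16],"fingers":0.2},{"delta_rot":[0,0,0],"translation":[-2,0,-16],"fingers":0.2},{"delta_rot":[0,0,0],"translation":[-2,0,-16],"fingers":0.2},{"delta_rot":[0,0,0],"translation":[-2,0,-16],"fingers":0.2}]'
python3 - <<'E'
from h import *
import pickle
c=shot('wrist'); pickle.dump(c,open('w4.pkl','wb')); save(c,'w4',(120,90,390,290),2.9); 
s=env.observe(); print(s['tool_pos'].round(1),s['tool_rot'].round(4),s['qd'].round(3))
E
```

```text
time: 5.8
tool_pos: [553.3, -42.1, 58.4]
tool_rot: [-3.141, 0.001, 0.23]
ft_force: [0.6, -0.2, -1.1]
grip_width: 26.0
grip_force: 50.7
[553.3 -42.1  58.5] [-3.1411e+00  1.2000e-03  2.3010e-01] [ 0.001 -0.003  0.002 -0.001 -0.     0.002 -0.   ]
```

View pics/w4.png

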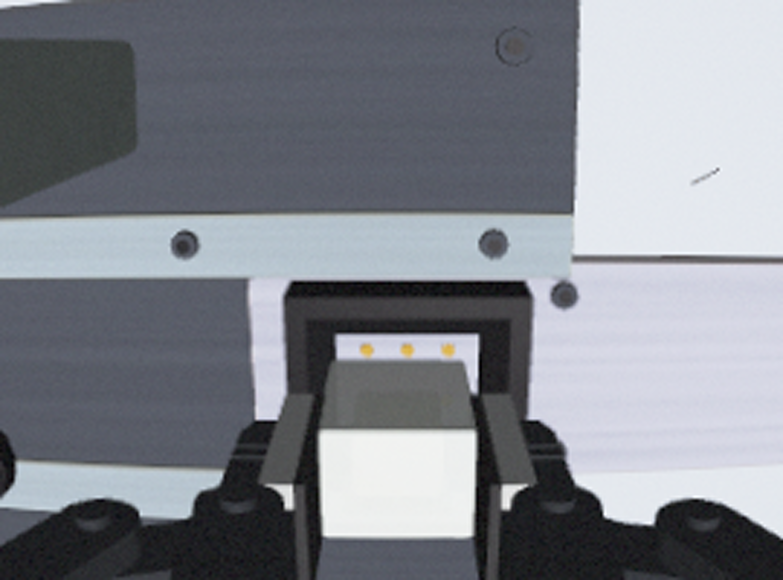

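At rest the nest centre is at x≈407 and the relay at x≈398 (crop), and the relay hasn't moved in the grip.

```bash
python3 - <<'E'
from h import *
import pickle
c=pickle.load(open('w4.pkl','rb')); P=lambda u,v,z: onz(c,u/2.9+120,v/2.9+90,z,True)
s=env.observe(); p=s['tool_pos']; T=R.from_euler('xyz',s['tool_rot'])
zb=p[2]-18
def tl(q): return T.inv().apply(q-p).round(1)
for n,q in dict(blkL=P(286,295,35.5),blkR=P(530,295,35.5),rbL=P(329,361,zb),rbR=P(468,361,zb),rtL=P(319,430,zb+34),rtR=P(475,430,zb+34),rtback=P(397,538,zb+34)).items(): print(n,q,tl(q))
E
```

```text
blkL [569.2 -16.3  35.5] [ 21.4 -21.5  22.9]
blkR [580.4 -64.2  35.5] [21.3 27.7 22.9]
rbL [559.3 -27.7  40.5] [  9.1 -12.7  18. ]
rbR [565.6 -54.6  40.5] [ 9.1 14.9 17.9]
rtL [560.1 -28.4  74.5] [  9.7 -11.8 -16. ]
rtR [565.8 -53.   74.5] [  9.6  13.4 -16.1]
rtback [542.9 -45.4  74.5] [-10.9   0.8 -16. ]
```

```bash
python3 -m jog '[{"delta_rot":[0,0,0],"translation":[0.4,2.1,0],"fingers":0.2},{"delta_rot":[0,0,0],"translation":[0.4,2.1,4],"fingers":0.2},{"delta_rot":[0,0,0],"translation":[0.4,2.1,8],"fingers":0.2},{"delta_rot":[0,0,0],"translation":[0.4,2.1,12],"fingers":0.2},{"delta_rot":[0,0,0],"translation":[0.4,2.1,12],"fingers":0.2}]'
```

```text
time: 6.35
tool_pos: [555.8, -46.7, 47.4]
tool_rot: [3.139, -0.001, 0.227]
ft_force: [2.1, -5.9, 1.5]
grip_width: 25.8
grip_force: 50.8
```

```bash
python3 -m jog '[{"delta_rot":[0,0,0],"translation":[0,2,0],"fingers":0.2},{"delta_rot":[0,0,0],"translation":[0,2,2],"fingers":0.2},{"delta_rot":[0,0,0],"translation":[0,2,3],"fingers":0.2},{"delta_rot":[0,0,0],"translation":[0,2,3],"fingers":0.2}]'
python3 - <<'E'
from h import *
import pickle
c=shot('wrist'); pickle.dump(c,open('w5.pkl','wb')); save(c,'w5',(120,90,390,290),2.9)
f=c['frame']; g=cv2.cvtColor(f,cv2.COLOR_RGB2GRAY)
for v in (195,205,212,250): print(v,g[v,195:330:3].tolist())
E
```

```text
time: 6.75
tool_pos: [556.5, -48.0, 45.0]
tool_rot: [3.14, -0.002, 0.228]
ft_force: [3.0, -6.0, 6.3]
grip_width: 25.7
grip_force: 50.9
195 [199, 198, 198, 198, 201, 153, 146, 150, 150, 149, 147, 136, 134, 130, 132, 130, 126, 125, 127, 124, 125, 124, 122, 121, 124, 148, 154, 155, 152, 150, 151, 151, 150, 85, 188, 190, 192, 190, 175, 176, 212, 212, 209, 211, 214]
205 [185, 210, 210, 211, 55, 56, 55, 55, 58, 57, 58, 57, 60, 59, 62, 58, 64, 62, 62, 63, 62, 65, 65, 64, 64, 68, 68, 67, 66, 66, 70, 68, 67, 69, 66, 211, 210, 214, 124, 122, 212, 214, 212, 212, 214]
212 [147, 209, 210, 209, 49, 54, 59, 39, 28, 36, 35, 22, 31, 24, 31, 33, 29, 36, 33, 34, 31, 35, 35, 37, 37, 39, 32, 31, 29, 31, 33, 32, 66, 68, 63, 215, 214, 214, 215, 216, 215, 217, 216, 215, 216]
250 [88, 65, 34, 27, 33, 60, 80, 84, 81, 65, 30, 28, 237, 236, 236, 237, 240, 241, 241, 241, 241, 241, 241, 241, 240, 242, 238, 238, 238, 237, 27, 31, 50, 83, 86, 83, 57, 24, 31, 29, 89, 215, 214, 211, 212]
```

```bash
python3 - <<'E'
from h import *
s=env.observe(); print(s['ft_force'].round(1),s['wrist_torque'].round(2),s['tool_pos'].round(1))
a=shot('scene')['frame'][100:280,150:330]; b=shot('side')['frame'][90:270,180:360]
o=np.hstack([cv2.resize(x,(400,400),interpolation=cv2.INTER_CUBIC) for x in(a,b)]); cv2.imwrite('pics/both.png',o[...,::-1])
E
```

```text
[ 1.7 -6.2  6. ] [-0.32 -0.06 -0.2 ] [556.5 -48.   45. ]
```

View pics/both.png

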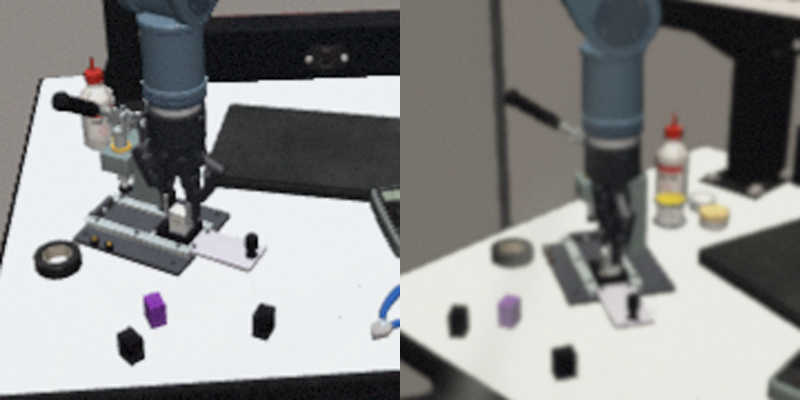

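The scene crop shows the +y finger knuckle (140,155) touching the press arm. That explains the sideways push. The relay's foot is already about 3 mm into the straight pocket, so I'll open slightly and let it drop.

```bash
python3 -m jog '[{"delta_rot":[0,0,0],"translation":[0,0,0],"fingers":0.33},{"delta_rot":[0,0,0],"translation":[0,0,0],"fingers":0.37},{"delta_rot":[0,0,0],"translation":[0,0,0],"fingers":0.37},{"delta_rot":[0,0,0],"translation":[0,0,0],"fingers":0.37}]'
python3 - <<'E'
from h import *
import pickle
c=shot('wrist'); pickle.dump(c,open('w6.pkl','wb')); save(c,'w6',(120,90,390,290),2.9)
E
```

```text
time: 7.3
tool_pos: [556.6, -47.8, 45.1]
tool_rot: [3.14, -0.002, 0.228]
ft_force: [1.1, -5.1, 7.4]
grip_width: 31.6
grip_force: 0.0
```

View pics/w6.png

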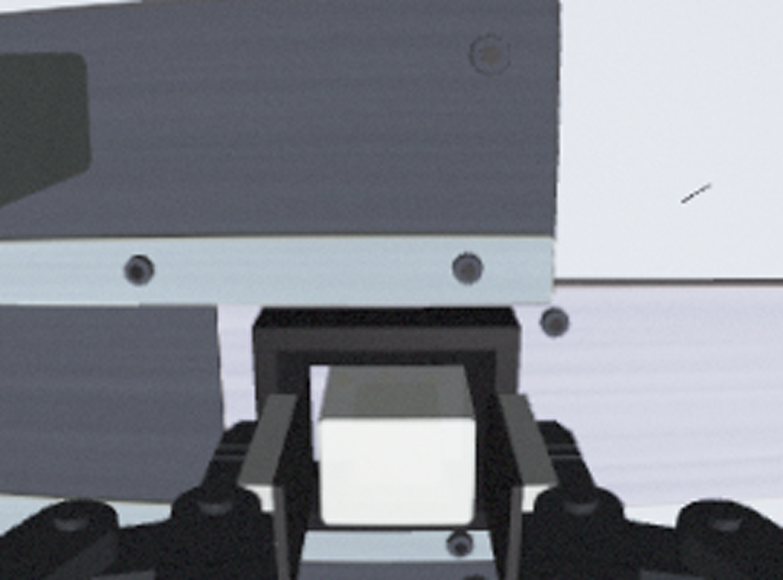

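The relay has dropped inside the pocket; its front top edge moved from v=430 to v=418, and it sits towards the -y wall. Next I compute how deep it is.

```bash
python3 - <<'E'
from h import *
import pickle
for n,uv,uvb in (('w5',(397,430),(397,538)),('w6',(397,418),(397,525))):
    c=pickle.load(open(n+'.pkl','rb')); p=env.observe()['tool_pos']; T=R.from_euler('xyz',env.observe()['tool_rot'])
    for (u,v),x in ((uv,9.4),(uvb,-11.4)):
        o,d=ray(c,u/2.9+120,v/2.9+90,True); o=T.inv().apply(o-p); d=T.inv().apply(d); q=o+d*(x-o[0])/d[0]; print(n,q.round(1),'world z',(p[2]-q[2]).round(1))
E
```

```text
w5 [  9.4   1.  -15.4] world z 60.5
w5 [-11.4   1.  -15.3] world z 60.3
w6 [  9.4   0.9 -10.5] world z 55.6
w6 [-11.4   0.9 -10.8] world z 55.8
```

The relay top is at 55.6 mm against 55.5 for a seated one, so it is on the floor. I'll lift off and go to the knob.

```bash
python3 -m jog '[{"delta_rot":[0,0,0],"translation":[1,2,-5],"fingers":0.4},{"delta_rot":[0,0,0],"translation":[1,2,-20],"fingers":0.4},{"delta_rot":[0,0,0],"translation":[1,2,-50],"fingers":0.45},{"delta_rot":[0,0,0],"translation":[1,2,-50],"fingers":0.45},{"delta_rot":[0,0,0],"translation":[1,2,-50],"fingers":0.45}]'
python3 - <<'E'
from h import *
delta([577,-151.5,80],[np.pi,0,np.radians(13)])
E
```

```text
time: 7.85
tool_pos: [557.0, -47.5, 95.3]
tool_rot: [3.141, -0.001, 0.23]
ft_force: [0.9, -0.0, -0.9]
grip_width: 38.5
grip_force: 0.0
shift tool [ -4.2 105.8  15.3]
rotvec deg [ 0.01 -0.09  0.2 ]
```

```bash
python3 -m jog '[{"delta_rot":[0,0,0],"translation":[-4,106,15],"fingers":0.5},{"delta_rot":[0,0,0],"translation":[-4,106,15],"fingers":0.5},{"delta_rot":[0,0,0],"translation":[-4,106,15],"fingers":0.5},{"delta_rot":[0,0,0],"translation":[-4,106,15],"fingers":0.5}]'
python3 -m jog '[{"delta_rot":[0,0,0],"translation":[0,0,0],"fingers":0.5},{"delta_rot":[0,0,0],"translation":[0,0,0],"fingers":0.5},{"delta_rot":[0,0,0],"translation":[0,0,0],"fingers":0.5}]'
python3 - <<'E'
from h import *
import pickle
c=shot('wrist'); pickle.dump(c,open('w7.pkl','wb'))
p=env.observe()['tool_pos']; print(p.round(1))
g=cv2.cvtColor(c['frame'],cv2.COLOR_RGB2GRAY)
print('expected knob px',proj(c,[577,-151.5,55],True),'relay top px',proj(c,[553,-47.5,55.5],True))
m=((g<60)*255).astype(np.uint8)
for k in cv2.findContours(m[:300],cv2.RETR_LIST,cv2.CHAIN_APPROX_NONE)[0]:
    a=cv2.contourArea(k)
    if a>150: print(cv2.boundingRect(k),a)
f=c['frame']; print(f[100:260:8,int(c['cx'])].tolist())
E
```

```text
time: 8.25
tool_pos: [575.6, -154.4, 78.1]
tool_rot: [-3.141, 0.002, 0.226]
ft_force: [0.2, 0.6, -0.3]
grip_width: 42.5
grip_force: 0.0
time: 8.55
tool_pos: [576.8, -150.2, 79.4]
tool_rot: [-3.141, -0.0, 0.232]
ft_force: [0.6, 0.2, -0.0]
grip_width: 42.5
grip_force: 0.0
[ 576.9 -150.6   79.4]
expected knob px (np.float64(257.6), np.float64(225.1)) relay top px (np.float64(98.1), np.float64(221.2))
(20, 257, 52, 43) 1027.0
(449, 245, 63, 55) 1190.5
(298, 227, 150, 73) 4443.5
(75, 227, 142, 73) 4531.0
(249, 196, 28, 39) 803.5
(78, 177, 73, 63) 1990.0
(0, 177, 22, 58) 557.0
(469, 131, 37, 96) 424.0
(0, 114, 54, 44) 1761.0
(452, 105, 60, 149) 744.0
(438, 0, 74, 73) 3021.5
(410, 0, 66, 82) 1215.0
(60, 0, 86, 31) 1443.5
[[193, 201, 211], [195, 201, 212], [196, 202, 214], [194, 199, 211], [194, 201, 212], [192, 200, 212], [195, 200, 211], [193, 199, 212], [194, 200, 211], [173, 174, 193], [168, 170, 187], [173, 177, 194], [131, 133, 147], [25, 25, 24], [15, 20, 24], [50, 49, 51], [44, 46, 46], [175, 176, 196], [193, 202, 213], [192, 199, 210]]
```

```bash
python3 -m jog '[{"delta_rot":[0,0,0],"translation":[1,3,20],"fingers":0.5},{"delta_rot":[0,0,0],"translation":[1,3,41],"fingers":0.5},{"delta_rot":[0,0,0],"translation":[1,3,41],"fingers":0.5},{"delta_rot":[0,0,0],"translation":[1,3,41],"fingers":0.1},{"delta_rot":[0,0,0],"translation":[1,3,41],"fingers":0.1}]' 40
python3 -m jog '[{"delta_rot":[0,0,0],"translation":[0,0,0],"fingers":0.1},{"delta_rot":[0,0,0],"translation":[0,0,0],"fingers":0.1},{"delta_rot":[0,0,0],"translation":[0,0,0],"fingers":0.1},{"delta_rot":[0,0,0],"translation":[0,0,0],"fingers":0.1}]' 40
```

```text
time: 9.1
tool_pos: [579.2, -154.5, 39.4]
tool_rot: [3.141, -0.001, 0.23]
ft_force: [-2.5, 0.2, 2.6]
grip_width: 15.5
grip_force: 38.6
time: 9.5
tool_pos: [579.2, -154.7, 39.3]
tool_rot: [3.141, -0.001, 0.23]
ft_force: [-0.5, 0.6, 6.2]
grip_width: 16.0
grip_force: 39.6
```

```bash
python3 -m jog '[{"delta_rot":[0,0,0],"translation":[0,-10,0],"fingers":0.1},{"delta_rot":[0,0,0],"translation":[0,-25,0],"fingers":0.1},{"delta_rot":[0,0,0],"translation":[0,-40,0],"fingers":0.1},{"delta_rot":[0,0,0],"translation":[0,-55,0],"fingers":0.1},{"delta_rot":[0,0,0],"translation":[0,-70,0],"fingers":0.1}]'
python3 -m jog '[{"delta_rot":[0,0,0],"translation":[0,-10,0],"fingers":0.1},{"delta_rot":[0,0,0],"translation":[0,-18,0],"fingers":0.1},{"delta_rot":[0,0,0],"translation":[0,-24,0],"fingers":0.1},{"delta_rot":[0,0,0],"translation":[0,-27,0],"fingers":0.1},{"delta_rot":[0,0,0],"translation":[0,-27,0],"fingers":0.1}]'
```

```text
time: 10.0
tool_pos: [563.2, -86.4, 39.3]
tool_rot: [3.14, -0.002, 0.23]
ft_force: [0.1, -1.7, 7.2]
grip_width: 16.0
grip_force: 39.7
time: 10.5
tool_pos: [559.5, -71.1, 39.5]
tool_rot: [3.129, -0.004, 0.223]
ft_force: [7.8, -25.0, -2.1]
grip_width: 15.7
grip_force: 39.7
```

```bash
python3 - <<'E'
from h import *
import pickle
A,B=[pickle.load(open(n+'0.pkl','rb')) for n in('scene','side')]
print('pad',tri([ray(A,206.4,185),ray(B,267,189)]))
# overlay check now: predicted nest/relay position with carriage home
a=shot('scene'); b=shot('side')
x=np.array([.974,.227,0]);y=np.array([-.227,.974,0])
for lab,k in (('knob',np.array([559.5,-71.1,0])),): 
    o=k+110*y; print('nest if knob there',o.round(1))
f=lambda c,x0,y0: cv2.resize(c['frame'][y0:y0+100,x0:x0+100],(400,400),interpolation=cv2.INTER_CUBIC)
cv2.imwrite('pics/both2.png',np.hstack([f(a,165,125),f(b,225,130)])[...,::-1])
E
```

```text
pad [536.4  34.5  66.9]
nest if knob there [534.5  36.    0. ]
```

View pics/both2.png

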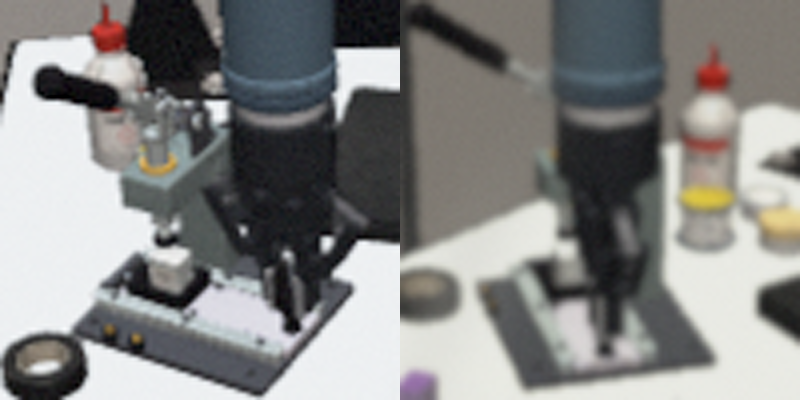

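Carriage home is confirmed: the nest computed from the knob, (534.5,36), lies under the pad, triangulated at (536,34.5). The crop shows the relay upright in the nest below the pad. Now I ease off, release the knob and go to the lever.

```bash
python3 -m jog '[{"delta_rot":[0,0,0],"translation":[0,7,0],"fingers":0.1},{"delta_rot":[0,0,0],"translation":[0,7,0],"fingers":0.1},{"delta_rot":[0,0,0],"translation":[0,8,0],"fingers":0.4},{"delta_rot":[0,0,0],"translation":[0,10,0],"fingers":0.4},{"delta_rot":[0,0,0],"translation":[0,10,0],"fingers":0.4}]'
python3 -m jog '[{"delta_rot":[0,0,0],"translation":[0,0,-30],"fingers":0.4},{"delta_rot":[0,0,0],"translation":[0,0,-80],"fingers":0.4},{"delta_rot":[0,0,0],"translation":[0,0,-130],"fingers":0.6},{"delta_rot":[0,0,0],"translation":[0,0,-180],"fingers":0.6},{"delta_rot":[0,0,0],"translation":[0,0,-230],"fingers":0.6}]'
python3 -m jog '[{"delta_rot":[0,0,0],"translation":[0,0,-35],"fingers":0.6},{"delta_rot":[0,0,0],"translation":[0,0,-35],"fingers":0.6},{"delta_rot":[0,0,0],"translation":[0,0,-35],"fingers":0.6},{"delta_rot":[0,0,0],"translation":[0,0,-35],"fingers":0.6}]'
python3 - <<'E'
from h import *
delta([459,17.6,300],[np.pi,0,np.radians(13.1)])
E
```

```text
time: 11.1
tool_pos: [558.3, -69.4, 38.1]
tool_rot: [-3.141, 0.0, 0.23]
ft_force: [-0.3, -0.1, 0.6]
grip_width: 34.1
grip_force: 0.0
time: 11.6
tool_pos: [558.0, -69.2, 270.2]
tool_rot: [-3.141, 0.0, 0.231]
ft_force: [1.8, -1.0, -0.3]
grip_width: 51.1
grip_force: 0.0
time: 12.0
tool_pos: [557.5, -69.7, 301.6]
tool_rot: [-3.141, 0.003, 0.23]
ft_force: [-0.2, 0.3, -0.7]
grip_width: 51.1
grip_force: 0.0
shift tool [ -76.  -107.5    1.9]
rotvec deg [-0.06  0.17  0.09]
```

```bash
python3 -m jog '[{"delta_rot":[0,0,0],"translation":[-76,-107.5,0],"fingers":0.6},{"delta_rot":[0,0,0],"translation":[-76,-107.5,0],"fingers":0.6},{"delta_rot":[0,0,0],"translation":[-76,-107.5,0],"fingers":0.6},{"delta_rot":[0,0,0],"translation":[-76,-107.5,0],"fingers":0.6},{"delta_rot":[0,0,0],"translation":[-76,-107.5,0],"fingers":0.6}]'
python3 -m jog '[{"delta_rot":[0,0,0],"translation":[0,0,0],"fingers":0.6},{"delta_rot":[0,0,0],"translation":[0,0,0],"fingers":0.6},{"delta_rot":[0,0,0],"translation":[0,0,0],"fingers":0.6}]'
python3 - <<'E'
from h import *
c=shot('wrist'); p=env.observe()['tool_pos']; print(p.round(1))
g=cv2.cvtColor(c['frame'],cv2.COLOR_RGB2GRAY)
xh=np.array([.974,.227,0]); o=np.array([535.3,35.3,0])
for r in (90,125,160):
    print(r,proj(c,o+xh*(25-r*np.cos(.6))+[0,0,165+r*np.sin(.6)],True))
for v in range(130,290,15): print(v,g[v,170:345:7].tolist())
E
```

```text
time: 12.5
tool_pos: [459.5, 17.3, 302.3]
tool_rot: [3.142, 0.002, 0.231]
ft_force: [0.2, -0.4, 0.3]
grip_width: 50.8
grip_force: 0.0
time: 12.8
tool_pos: [460.6, 16.6, 302.9]
tool_rot: [-3.141, 0.001, 0.228]
ft_force: [0.2, -0.2, -0.7]
grip_width: 51.1
grip_force: 0.0
[460.5  16.8 303. ]
90 (np.float64(254.2), np.float64(161.5))
125 (np.float64(254.1), np.float64(204.5))
160 (np.float64(254.0), np.float64(251.3))
130 [232, 232, 231, 231, 233, 232, 232, 232, 164, 153, 148, 141, 183, 133, 147, 147, 168, 177, 185, 199, 207, 205, 200, 198, 232]
145 [232, 233, 232, 232, 232, 232, 232, 233, 88, 94, 94, 39, 198, 106, 89, 91, 91, 91, 91, 91, 92, 88, 91, 90, 231]
160 [231, 232, 232, 232, 232, 233, 231, 183, 50, 42, 189, 24, 31, 31, 232, 232, 232, 232, 233, 232, 231, 232, 232, 231, 231]
175 [45, 232, 232, 232, 233, 232, 59, 198, 231, 232, 178, 30, 35, 30, 225, 231, 232, 232, 233, 232, 232, 232, 232, 231, 230]
190 [228, 181, 232, 233, 233, 233, 78, 59, 100, 118, 58, 33, 40, 35, 225, 233, 232, 231, 233, 232, 231, 232, 232, 232, 51]
205 [239, 230, 229, 50, 233, 233, 233, 233, 232, 232, 232, 35, 35, 40, 179, 232, 233, 232, 231, 232, 231, 232, 233, 232, 133]
220 [229, 228, 227, 225, 65, 232, 231, 233, 232, 232, 233, 38, 39, 34, 130, 232, 232, 232, 233, 231, 232, 232, 233, 232, 233]
235 [232, 230, 227, 84, 78, 31, 18, 232, 232, 232, 232, 39, 35, 36, 76, 232, 233, 232, 232, 231, 19, 83, 81, 230, 21]
250 [212, 41, 82, 83, 25, 25, 66, 70, 233, 233, 10, 27, 30, 34, 29, 233, 232, 232, 233, 231, 23, 25, 83, 85, 41]
265 [35, 28, 197, 72, 28, 22, 71, 68, 73, 21, 222, 36, 42, 39, 147, 232, 232, 231, 232, 231, 25, 24, 77, 32, 30]
280 [32, 29, 26, 70, 30, 64, 65, 70, 68, 68, 68, 126, 232, 232, 233, 232, 231, 231, 232, 231, 18, 27, 32, 23, 31]
```

The lever grip is where predicted, centred at u≈255. Descend and grasp.

```bash
python3 -m jog '[{"delta_rot":[0,0,0],"translation":[-1,0,40],"fingers":0.6},{"delta_rot":[0,0,0],"translation":[-1,0,75],"fingers":0.6},{"delta_rot":[0,0,0],"translation":[-1,0,86],"fingers":0.6},{"delta_rot":[0,0,0],"translation":[-1,0,86],"fingers":0.6},{"delta_rot":[0,0,0],"translation":[-1,0,86],"fingers":0.6}]'
python3 -m jog '[{"delta_rot":[0,0,0],"translation":[0,0,0],"fingers":0.1},{"delta_rot":[0,0,0],"translation":[0,0,0],"fingers":0.1},{"delta_rot":[0,0,0],"translation":[0,0,0],"fingers":0.1},{"delta_rot":[0,0,0],"translation":[0,0,0],"fingers":0.1},{"delta_rot":[0,0,0],"translation":[0,0,0],"fingers":0.1}]' 40
python3 -m jog '[{"delta_rot":[0,0,0],"translation":[0,0,0],"fingers":0.1}]' 40
```

```text
time: 13.35
tool_pos: [460.2, 17.1, 218.4]
tool_rot: [3.141, -0.002, 0.23]
ft_force: [0.3, 0.1, 0.4]
grip_width: 51.1
grip_force: 0.0
time: 13.85
tool_pos: [459.5, 18.0, 218.1]
tool_rot: [-3.141, -0.001, 0.23]
ft_force: [-2.0, 3.4, 6.6]
grip_width: 18.9
grip_force: 39.0
time: 13.95
tool_pos: [459.5, 18.0, 218.1]
tool_rot: [-3.141, -0.001, 0.23]
ft_force: [-2.4, 3.8, 5.1]
grip_width: 18.6
grip_force: 39.0
```

```bash
python3 -m jog '[{"delta_rot":[0,0,0],"translation":[-5,0,8],"fingers":0.1},{"delta_rot":[0,0,0],"translation":[-9.5,0,16],"fingers":0.1},{"delta_rot":[0,0,0],"translation":[-13,0,25],"fingers":0.1},{"delta_rot":[0,0,0],"translation":[-16,0,34],"fingers":0.1},{"delta_rot":[0,0,0],"translation":[-16,0,34],"fingers":0.1}]' 50
python3 -m jog '[{"delta_rot":[0,0,0],"translation":[-2.5,0,9],"fingers":0.1},{"delta_rot":[0,0,0],"translation":[-4.5,0,18],"fingers":0.1},{"delta_rot":[0,0,0],"translation":[-5.5,0,27],"fingers":0.1},{"delta_rot":[0,0,0],"translation":[-6,0,33],"fingers":0.1},{"delta_rot":[0,0,0],"translation":[-6,0,33],"fingers":0.1}]' 50
python3 - <<'E'
from h import *
s=env.observe(); print(s['tool_pos'].round(1),s['tool_rot'].round(3),s['ft_force'].round(1),s['wrist_torque'].round(2),s['grip_width'])
E
```

```text
time: 14.45
tool_pos: [443.8, 14.3, 183.6]
tool_rot: [-3.141, -0.001, 0.231]
ft_force: [-3.6, 2.8, 9.0]
grip_width: 18.7
grip_force: 48.9
time: 14.95
tool_pos: [438.7, 13.1, 151.0]
tool_rot: [-3.141, -0.002, 0.231]
ft_force: [-3.5, 3.4, 11.2]
grip_width: 18.1
grip_force: 49.3
[438.7  13.1 151. ] [-3.141e+00 -2.000e-03  2.310e-01] [-3.5  3.4 11.2] [0.82 0.35 0.03] 18.110970168360584
```

```bash
python3 - <<'E'
from h import *
xh=np.array([.974,.227,0]); o=np.array([535.3,35.3,0])
for n in('side','scene'):
    c=shot(n); g=cv2.cvtColor(c['frame'],cv2.COLOR_RGB2GRAY); save(c,n+'_lev')
    for r in (45,60,75,90,145,152,158):
        uv=[np.array(proj(c,o+xh*(25-r*np.cos(f))+[0,0,165+r*np.sin(f)])) for f in (0,.1)]
        u,v=uv[0].round().astype(int); print(n,r,uv[0],uv[1],g[v-12:v+12,u].tolist())
E
```

```text
side 45 [260.  161.1] [260.1 159.7] [118, 119, 120, 121, 119, 118, 122, 133, 147, 151, 139, 127, 123, 115, 116, 119, 123, 125, 132, 138, 136, 125, 113, 97]
side 60 [255.2 161.6] [255.3 159.7] [121, 122, 122, 121, 120, 121, 129, 142, 147, 144, 138, 129, 125, 122, 124, 121, 123, 123, 123, 124, 124, 125, 123, 124]
side 75 [250.4 162. ] [250.5 159.7] [119, 119, 120, 119, 120, 120, 120, 121, 131, 149, 156, 144, 127, 122, 123, 121, 122, 123, 122, 122, 123, 126, 124, 123]
side 90 [245.5 162.5] [245.6 159.7] [119, 118, 120, 120, 120, 122, 120, 117, 109, 110, 108, 96, 90, 99, 112, 119, 121, 120, 123, 120, 122, 122, 125, 124]
side 145 [227.5 164.3] [227.5 159.7] [87, 92, 91, 92, 92, 90, 85, 71, 50, 37, 28, 24, 34, 61, 75, 74, 76, 75, 75, 75, 72, 70, 71, 71]
side 152 [225.2 164.5] [225.2 159.7] [53, 56, 53, 52, 55, 53, 51, 45, 35, 32, 28, 21, 24, 32, 47, 57, 63, 62, 64, 63, 60, 63, 62, 59]
side 158 [223.2 164.7] [223.2 159.7] [82, 78, 78, 82, 83, 75, 56, 40, 27, 26, 24, 20, 41, 68, 90, 98, 98, 100, 100, 102, 99, 100, 98, 102]
scene 45 [199.6 159.6] [199.5 158.3] [75, 62, 78, 100, 94, 73, 46, 30
[... 222 characters left out ...]
[193.6 164.5] [193.5 162.1] [57, 60, 72, 59, 38, 27, 27, 30, 26, 33, 35, 25, 28, 26, 58, 134, 200, 213, 205, 217, 221, 233, 238, 239]
scene 90 [190.6 166.9] [190.4 164.1] [31, 32, 48, 72, 66, 41, 29, 35, 30, 30, 31, 30, 28, 29, 25, 57, 50, 25, 27, 32, 35, 94, 188, 231]
scene 145 [178.8 176.5] [178.3 171.8] [28, 27, 26, 24, 10, 20, 21, 27, 23, 33, 26, 22, 25, 23, 23, 48, 134, 201, 233, 240, 239, 239, 238, 239]
scene 152 [177.2 177.7] [176.7 172.8] [109, 102, 88, 93, 83, 86, 70, 41, 27, 31, 30, 26, 25, 19, 24, 20, 89, 218, 239, 240, 238, 239, 239, 238]
scene 158 [175.9 178.8] [175.4 173.7] [118, 95, 93, 91, 85, 98, 74, 44, 24, 34, 33, 31, 27, 20, 19, 16, 193, 236, 239, 238, 238, 239, 240, 239]
```

```bash
python3 -m jog '[{"delta_rot":[0,0,0],"translation":[-0.3,0,2],"fingers":0.1},{"delta_rot":[0,0,0],"translation":[-0.3,0,4],"fingers":0.1},{"delta_rot":[0,0,0],"translation":[-0.3,0,4],"fingers":0.1}]' 50
cat > lev.py <<'E'
from h import *
import pickle
xh=np.array([.974,.227,0]); yh=np.array([-.227,.974,0]); o=np.array([535.3,35.3,0])
def fit(c,ph,tag):
    # grip end: dark pixels near the predicted outer grip r in 138..166; back-project on the jig y=0 plane
    g=cv2.GaussianBlur(cv2.cvtColor(c['frame'],cv2.COLOR_RGB2GRAY),(3,3),0)
    out=[]
    for r in np.arange(140,162,3):
        u,v=proj(c,o+xh*(25-r*np.cos(ph))+[0,0,165+r*np.sin(ph)]); u=int(round(u)); v=int(round(v))
        col=g[v-9:v+10,u].astype(float); w=np.where(col<48,48-col,0)
        if w.sum()>0:
            vv=v-9+(w*np.arange(19)).sum()/w.sum(); a,d=ray(c,u,vv); q=a+d*((o-a)@yh)/(d@yh); rel=q-o
            out.append((rel@xh-25,rel[2]-165))
    out=np.array(out); a=np.arctan2(out[:,1],-out[:,0]); print(tag,a.round(3),'median',np.median(a).round(3))
E
python3 - <<'E'
from lev import *
for n in('side','scene'):
    fit(pickle.load(open(n+'0.pkl','rb')),.6,n+' start'); fit(shot(n),.0,n+' now')
s=env.observe(); print(s['tool_pos'].round(1),s['ft_force'].round(1),s['time'])
E
```

```text
time: 15.35
tool_pos: [438.6, 13.1, 147.5]
tool_rot: [-3.141, -0.003, 0.231]
ft_force: [-3.5, 3.4, 11.5]
grip_width: 18.1
grip_force: 49.5
side start [0.615 0.615 0.614 0.613 0.615 0.615 0.613 0.606] median 0.614
side now [0.016 0.012 0.007 0.006 0.011 0.013 0.012 0.012] median 0.012
scene start [0.582 0.585 0.585 0.584 0.584 0.584 0.581 0.581] median 0.584
scene now [ 0.063  0.046  0.039 -0.013 -0.024 -0.024 -0.028 -0.025] median -0.019
[438.6  13.1 147.6] [-3.8  3.4 12.3] 15.45
```

```bash
python3 -m jog '[{"delta_rot":[0,0,0],"translation":[0,0,0],"fingers":0.1},{"delta_rot":[0,0,0],"translation":[0,0,0],"fingers":0.1},{"delta_rot":[0,0,0],"translation":[0,0,0],"fingers":0.1},{"delta_rot":[0,0,0],"translation":[0,0,0],"fingers":0.1},{"delta_rot":[0,0,0],"translation":[0,0,0],"fingers":0.1}]' 50
python3 - <<'E'
from lev import *
for n in('side','scene'):
    c=shot(n); fit(c,0.,n)
    for tag,f,p in (('start',pickle.load(open(n+'0.pkl','rb')),[578,-153,45]),('now',c,[559.3,-70.5,45])):
        u,v=[int(round(x)) for x in proj(f,p)]; g=cv2.cvtColor(f['frame'],cv2.COLOR_RGB2GRAY)
        m=(g[v-11:v+12,u-11:u+12]<60).astype(np.uint8); k,l,st,ce=cv2.connectedComponentsWithStats(m)
        i=1+np.argmax(st[1:,4]); print(n,tag,'expected',(u,v),'found',(ce[i]+[u-11,v-11]).round(1),st[i].tolist(), 'at z45',onz(f,*(ce[i]+[u-11,v-11]),45))
E
```

```text
time: 15.95
tool_pos: [438.6, 13.1, 147.6]
tool_rot: [-3.141, -0.003, 0.231]
ft_force: [-3.4, 4.2, 12.5]
grip_width: 18.2
grip_force: 49.5
side [0.017 0.013 0.008 0.006 0.011 0.011 0.011 0.012] median 0.011
side start expected (284, 226) found [283.9 226.6] [10, 8, 3, 9, 24] at z45 [ 577.4 -156.5   45. ]
side now expected (276, 212) found [275.9 212.6] [10, 8, 3, 9, 24] at z45 [559.7 -76.5  45. ]
scene [ 0.065  0.048  0.04  -0.011 -0.023 -0.023 -0.028 -0.024] median -0.017
scene start expected (262, 208) found [261.9 209.8] [9, 8, 5, 11, 40] at z45 [ 569.3 -159.1   45. ]
scene now expected (237, 200) found [237.7 201.9] [10, 8, 5, 11, 40] at z45 [552.6 -79.7  45. ]
```

```bash
python3 - <<'E'
from lev import *
yh_=np.array([-.227,.974,0])
for n in('side','scene'):
    f0=pickle.load(open(n+'0.pkl','rb')); f1=shot(n); K=np.array([578.5,-153.5,47])
    g0,g1=[cv2.cvtColor(f['frame'],cv2.COLOR_RGB2GRAY) for f in(f0,f1)]
    p0=proj(f0,K); t=cv2.getRectSubPix(g0,(13,17),tuple(map(float,p0)))
    best=[]
    for d in np.arange(70,104,1.):
        q=proj(f1,K+d*yh_); w=cv2.getRectSubPix(g1,(13,17),tuple(map(float,q)))
        best.append((cv2.matchTemplate(w,t,cv2.TM_CCOEFF_NORMED)[0,0].round(3),d))
    print(n,sorted(best)[-4:])
E
```

```text
side [(np.float32(0.902), np.float64(81.0)), (np.float32(0.908), np.float64(78.0)), (np.float32(0.909), np.float64(80.0)), (np.float32(0.911), np.float64(79.0))]
scene [(np.float32(0.566), np.float64(82.0)), (np.float32(0.573), np.float64(79.0)), (np.float32(0.589), np.float64(81.0)), (np.float32(0.596), np.float64(80.0))]
```

The knob moved about 80 mm in the pictures against 86 mm for the tool. The carriage was nudged outward a few mm during placing (the pre-grasp view also showed the knob about 3 mm further out), so the push still ended at the stop. Lever level, held. Handing in.

```bash
python3 -c "
from rig import workorder
print(workorder.job_done())"
```

```text
the job is handed in; nothing more can be done
None
```

I handed the job in at about 16 s with the relay on the nest floor, the carriage pushed home against a firm stop, and the lever gripped and held level (within about 0.02 rad by camera). I didn't touch the cutters, the marker or the tape roll.

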